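# Raise the fume box sash to the mark and start the fan

### The arm

A 7-joint arm with a two-finger parallel gripper is mounted at the origin on the work surface. World frame = base frame: x ahead of the robot, y to its left, z up, the work surface at z = 0. Lengths are in mm, angles in rad, forces in N, time in s.
With the tool pointing down it reaches from about 400 to 850 mm from the base axis. Payload 4.5 kg.
Tool frame: the origin (TCP) lies midway between the tips of the shut fingers; the grasp point (between the pads) lies 19 mm behind it; z points along the fingers, y is the line along which they close (so a half turn about z gives the same grasp; the last joint's range is limited). The gripper opens to 88 mm and grips with 3 to 60 N. Pads are 18 mm wide; open, the fingers measure 123 mm over their backs; the gripper's body (75 mm by 187 mm) begins 45 mm behind the grasp point.
Start: joints at [1.342, 0.689, -0.195, 1.565, 0.157, 0.902, -0.215], TCP at [162.394, -603.557, 238.743] pointing down, gripper open.
Joint ranges: [-3.01, 3.01], [-0.46, 2.08], [-1.47, 1.51], [0.13, 2.56], [-1, 4.14], [0.04, 2.09], [-2.66, 2.66]. Speed limits (rad/s): [2.57, 2.57, 3.14, 3.14, 3.14, 3.14, 3.14].

### API

Orientations are given as a rotation vector (axis times angle).
In Python, from workcell import monitor, snapshot, calibration, finish_job, finder gives the robot as it stands.
- The arm moves only by the tool jog_arm, never from a script. Its arguments are lists of equal length, an entry for each row: "offset": the shift along the world's x, y, z in units of 40 mm (1.0 is 40 mm), a list of three; "turn": the turn, a rotation vector about the world's x, y, z in units of 6 degrees (1.0 is 6 degrees), a list of three. In form: {"offset": [[tx, ty, tz], ...], "turn": [[wx, wy, wz], ...]}. A call has 1 to 12 rows; each row is the pose to reach, as a shift and turn from the pose commanded when the call began; what a row does not reach only later rows make up. A row lasts 1/12 s, in which the tool goes at most 41.7 mm and 7.16 degrees, less where a joint would pass 70% of its speed; a pose out of reach is approached as far as the arm can. A call with a gripper value outside its range is refused whole. "hand" is the opening, from 0 (shut) to 1 (fully open), set as the call begins (left out, the last holds). The fingers move at their own pace and stop on an object; "grip_force" is the grip in N (left out, the last holds). Time passes only in rows, so rows that repeat a pose let the fingers close. It gives the time, the measured TCP pose, the force, the opening and the grip force at its end, in the units of the state.
- monitor.state(): the state, without advancing time (a new reading comes with each control period).
- snapshot(name): name is "scene" or "top" or "wrist"; returns (picture, depth): 480x640x3 uint8, red, green, blue; 480x640 float32, mm along the optical axis (not along the pixel's ray), 0 where there is no reading.
- calibration(name): a dict with "fx", "fy", "cx", "cy" (pixels), "k1" (the pictures are not rectified: a ray, as slopes to the right and down, at radius r is drawn at 1 + k1 r^2 times it, then the intrinsics apply), "view" (4x4, takes a point from world to camera coordinates). Camera axes: x right, y down, z forward; pixel columns grow to the right and rows downward; lengths in mm; the calibration is good to about 2 mm. A picture is of the moment at which its call begins: read the wrist's pose just before it. calibration takes no time and is no camera call; for the wrist camera it gives the pose at the moment of the call.
- finish_job(): hands the job in; it is judged then, once.
Trained networks look in the newest picture that a camera, given by its name, has taken for a name from the list of things; names that differ only in an ending like _2 or _b are one class to them, and where a whole thing is asked for, a point or a joint stands for the part that bears it (a point fixed in the world has none). Each returns a list of dicts, best first, with "score" (0 to 1); they miss things now and then, are a little off and sometimes report something else, mostly with a low value. They report only what shows in the picture. A call takes as long as a camera call.
- finder.outline_of(thing, camera): "region" (480x640 bool, what is visible of it) and "xy" ([column, row] in pixels, amid what is visible of it).
The state is a dict: "time": time; "qpos": joint angles; "qvel": joint speeds; "effort": joint torques, N m; "tool_pos": TCP position; "eef_rot": TCP orientation; "force": force on the tool from outside, world axes, zero at the start; "torque": the same for the moment, N m; "finger_gap": finger opening in mm; "finger_force": force on a finger pad.
Only numpy, scipy, OpenCV 4.12 (cv2) and the standard library are available. Lean on these libraries where they do the work, as an engineer would, in place of code of your own. Each camera call takes 0.05 s, during which the arm holds its last target. There are 200 camera calls.

### The job

With the fingertips, push the clear sloping sash of the bench fume box up from beneath its yellow lip until the black strip on the lip is level with the red arrow on the side rail, and leave it standing there. Only then press the green fan button down fully and let go of it. Do not pinch the lip, and leave the arrow and the other things on and around the bench where they are.

Things in the scene. Friction and masses are not known exactly. Their poses are not given: they have to be found in the camera images.
- cap_line (a point): middle of the outer edge of the black strip (5 mm thick) that covers the top of the sash lip; this black strip is what must come level with the red arrow. Its z axis points up along the slope in which the sash slides (30 deg back from vertical, away from the robot side), y runs along the lip, x points squarely in through the sash. It moves with the sash
- lip_edge (a point): middle of the lower outer edge of the yellow lip, 14.5 mm below cap_line down the slope; same axes. The lip is a ledge 240 mm long and 12 mm thick (17 with the strip), standing out 36 mm squarely from the bottom of the clear sash towards the robot; below it, and in front of it, there is nothing but the bench top and, inwards of the sash plane, a white sill 80 mm high
- sash (a joint): travel of the sash up its slope, m: 0 is shut, 0.21 the top stop. Its weight (about 0.5 kg) is balanced by counterweights and its slides rub with about 3 N, plus 6 N per m/s, so it stays wherever it is left
- mark (a point): tip of the red arrow clipped on the rail at the left (+y) end of the lip, pointing at the lip's end; axes as for cap_line. It stays where it is while the sash moves. The sash is at the mark when cap_line and mark have the same position along that z axis
- marker (a joint): where the arrow is clipped, on the same scale as joint sash (the sash is level with the mark when both are equal). It is stiff and is left as it is
- fan_top (a point): centre of the top of the green fan push button (40 mm across), on top of a grey switch box 100 x 90 x 50 mm that stands on the bench to the left or right of the fume box; z is up
- fan (a joint): how far the button is down, m: 0 up, 0.006 fully down, which takes 5 N; a spring returns it
- hood: the fixed fume box, 285 mm deep, 412 mm wide over the counterweight tubes on its sides, 420 mm high (455 with the fan on its roof), white floor and roof, clear walls, blue sloping rails at both ends of the sash; origin under its inside (front face at x = -165 mm, back at +120 mm), on the bench, -x is its front
- tipstand: a fixed low dark stand with a brass pot, 100 x 90 mm, 41 mm high, on the other side of the fume box from the switch box; not needed; origin at its underside
- chassis: an opened instrument chassis 100 x 200 x 50 mm standing on the floor inside the fume box; not needed, to be left alone; origin in the middle of its underside
- connector: a dark brown round connector, 42 mm wide, 82 mm high, standing on the bench; not needed, to be left alone; origin in the middle of its underside
- cleaner: a green bottle with a red cap, 56 mm wide, 150 mm high; not needed, to be left alone; origin in the middle of its underside
- driver: a blue-handled screwdriver lying on the bench in front of the fume box, about 200 mm long; not needed, to be left alone; origin in the middle of its length
- spool: an aluminium spool, 56 mm wide, 40 mm high, standing on end; not needed, to be left alone; origin in the middle of its underside
- tray: a low blue parts tray, 100 x 140 x 30 mm; not needed, to be left alone; origin in the middle of its underside
- flux: a small amber jar with a black cap, 40 mm wide, 50 mm high; not needed, to be left alone; origin in the middle of its underside

How it is judged (in metres and radians):
On the way, in this order (a step that is already met when the one before it is completed fails the run):
1. the fingers push on the sash lip (contact force between the fingers and sash_c3 above 0.5 N and velocity of joint sash above 0.003 m/s), for 0.1 s.
2. the sash stands with its black strip level with the red arrow (z of cap_line in the frame of mark between -0.01 and 0.01 m and velocity of joint sash between -0.01 and 0.01 m/s), for 0.3 s.
3. the fan button is pressed down (value of joint fan above 0.004 m), for 0.05 s.
At the end, for the whole second after the job is handed in: the black strip is level with the red arrow to 10 mm along the slope and at rest, the button has been pressed (4 mm or more) after that and is up again, the arrow and everything else is where it was (the arrow to 5 mm, the loose things to 20 mm) (all of step 2 and value of joint fan below 0.0015 m and distance of each of chassis, connector, cleaner, driver, spool, tray, flux from where it was at the start of the episode below 0.02 m); the robot touches nothing.
It fails at once if the button is pressed while the sash is not at the mark (value of joint fan above 0.003 m and not (z of cap_line in the frame of mark between -0.012 and 0.012 m)).
It fails at once if the lip is pinched between the fingers, top and underside at once (contact force between the fingers and sash_c3 above 1 N and contact force between the fingers and sash_c4 above 1 N).
It fails at once if the red arrow is shifted (distance of mark from where it was at the start of the episode above 0.005 m).
It fails at once if one of the other things is moved or lifted (distance of any of chassis, connector, cleaner, driver, spool, tray, flux from where it was at the start of the episode above 0.02 m).
It also fails if it takes over 51 s, if anything falls off the work surface, if the arm or the gripper's body presses on something with over 40 N, if the wrist force passes 120 N, or if a joint passes its speed limit or range.

## Working session

There is one attempt and no reset: what is moved stays moved. The work goes in short steps, Python scripts to look and compute and a tool call to move; the robot and the scene stay as the last step left them, time stands still between calls to the robot, and variables do not carry over. Pictures are saved under pics/ and viewed, at most 10 in all, crops included, and the job is handed in when it is done.

Besides the shell and the picture viewer there is one more tool, called after "Request:" as name(argument=value, ...), one argument or row to a line, values as JSON. jog_arm: Moves the arm, as the interface text tells. Its arguments: {"type":"object","properties":{"offset":{"type":"array"},"turn":{"type":"array"},"hand":{"type":"number"},"grip_force":{"type":"number"}},"required":["offset","turn"]}

```bash
mkdir -p pics
cat > h.py <<'E'
import numpy as np, cv2
from workcell import monitor, snapshot, calibration, finish_job, finder
def world(cal,uv,d):
    K=np.array([[cal['fx'],0,cal['cx']],[0,cal['fy'],cal['cy']],[0,0,1.]])
    uv=np.asarray(uv,float).reshape(-1,1,2)
    n=cv2.undistortPoints(uv,K,np.array([cal['k1'],0,0,0.])).reshape(-1,2)
    d=np.asarray(d,float).reshape(-1,1)
    P=np.hstack([n*d,d,np.ones_like(d)])
    return (np.linalg.inv(np.array(cal['view']))@P.T).T[:,:3]
def project(cal,P):
    P=np.asarray(P,float).reshape(-1,3)
    c=(np.array(cal['view'])@np.hstack([P,np.ones((len(P),1))]).T).T
    s=c[:,:2]/c[:,2:3]; s=s*(1+cal['k1']*(s**2).sum(1,keepdims=True))
    return s*[cal['fx'],cal['fy']]+[cal['cx'],cal['cy']]
def save(n,p): cv2.imwrite(f'pics/{n}.png',cv2.cvtColor(p,cv2.COLOR_RGB2BGR))
E
python3 - <<'E'
from h import *
for n in ['scene','top']:
    p,d=snapshot(n); c=calibration(n); save(n,p); np.savez(f'{n}.npz',p=p,d=d)
    print(n,np.linalg.inv(np.array(c['view']))[:3,[2,3]].T.round(2).tolist(),c['fx'])
    for t in ['cap_line','fan_top','marker','hood','connector','cleaner','driver','spool','tray','flux','tipstand']:
        for r in finder.outline_of(t,n)[:1]:
            m=r['region']&(d>0)
            if m.sum()==0: print(t,'nodepth');continue
            v,u=np.nonzero(m); W=world(c,np.c_[u,v],d[m])
            print(t,round(r['score'],2),np.round(r['xy']).tolist(),m.sum(),np.median(W,0).round().tolist(),np.percentile(W,3,0).round().tolist(),np.percentile(W,97,0).round().tolist())
print(monitor.state())
E
```

```text
scene [[-0.13, -0.59, -0.79], [702.57, 631.96, 951.65]] 436.4282944256039
fan_top 0.67 [336.0, 149.0] 86 [435.0, -318.0, 69.0] [420.0, -336.0, 62.0] [449.0, -304.0, 73.0]
marker 0.63 [306.0, 257.0] 310 [621.0, 151.0, 238.0] [605.0, 57.0, 74.0] [638.0, 159.0, 249.0]
hood 0.75 [236.0, 228.0] 24268 [748.0, 122.0, 246.0] [577.0, -167.0, 28.0] [835.0, 206.0, 450.0]
connector 0.51 [261.0, 155.0] 216 [641.0, -373.0, 58.0] [628.0, -391.0, 10.0] [655.0, -366.0, 82.0]
cleaner 0.64 [329.0, 420.0] 899 [644.0, 429.0, 99.0] [618.0, 404.0, 12.0] [665.0, 445.0, 150.0]
driver 0.67 [258.0, 228.0] 633 [701.0, -81.0, 71.0] [666.0, -127.0, 44.0] [744.0, 103.0, 260.0]
spool 0.54 [280.0, 138.0] 260 [576.0, -454.0, 34.0] [553.0, -486.0, 0.0] [597.0, -438.0, 42.0]
tray 0.93 [365.0, 206.0] 1540 [397.0, -141.0, 12.0] [347.0, -212.0, 0.0] [449.0, -68.0, 29.0]
flux 0.96 [432.0, 431.0] 410 [450.0, 493.0, 47.0] [431.0, 475.0, 7.0] [463.0, 508.0, 51.0]
tipstand 0.62 [405.0, 366.0] 1864 [443.0, 347.0, 16.0] [391.0, 297.0, 0.0] [486.0, 382.0, 41.0]
top [[0.2, -0.0, -0.98], [327.24, 10.31, 1417.18]] 519.63719409341
ca
[... 1071 characters left out ...]
': array([ 1.34183235,  0.68910933, -0.19457317,  1.56531508,  0.15730438,
        0.90249156, -0.21510802]), 'qvel': array([-3.87656654e-04, -1.95610671e-03,  2.80121073e-04,  4.52855001e-04,
        2.78142004e-03, -2.47561384e-06, -7.61650782e-04]), 'effort': array([ 6.18343965e-04, -5.27506864e+01, -1.26723949e+00, -1.53743416e+01,
       -5.19842806e-02, -5.48122662e-04,  5.91722801e-05]), 'tool_pos': array([ 162.35802739, -603.56111118,  238.73217255]), 'eef_rot': array([ 3.11445820e+00,  4.11551581e-01, -8.31804841e-07]), 'force': array([ 0.46358485, -0.7989201 ,  0.95042922]), 'torque': array([0.00558973, 0.0328485 , 0.03474178]), 'finger_force': 0.0, 'finger_gap': 87.96175561342636}
```

Run:
```python
from h import *
a=np.load('scene.npz')['p'][120:420,120:420]; b=np.load('top.npz')['p'][130:330,220:480]
a=cv2.resize(a,(400,400),interpolation=cv2.INTER_CUBIC); b=cv2.resize(b,(400,308),interpolation=cv2.INTER_CUBIC)
o=np.zeros((400,800,3),np.uint8);o[:,:400]=a;o[:308,400:]=b
save('crop',o)
```

```text
(no output)
```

View pics/crop.png

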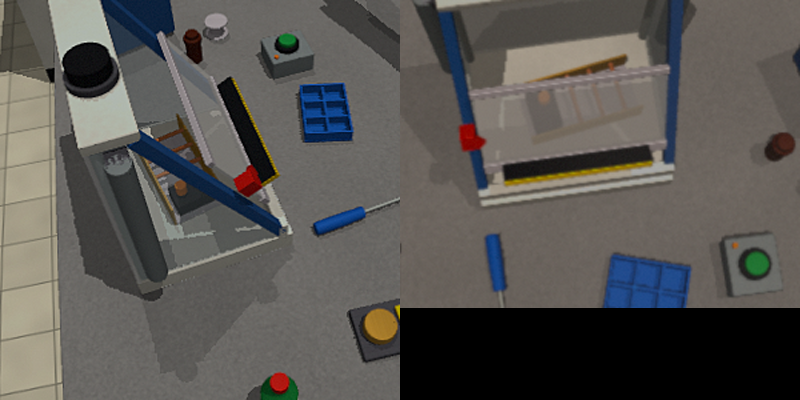

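View pics/top.png

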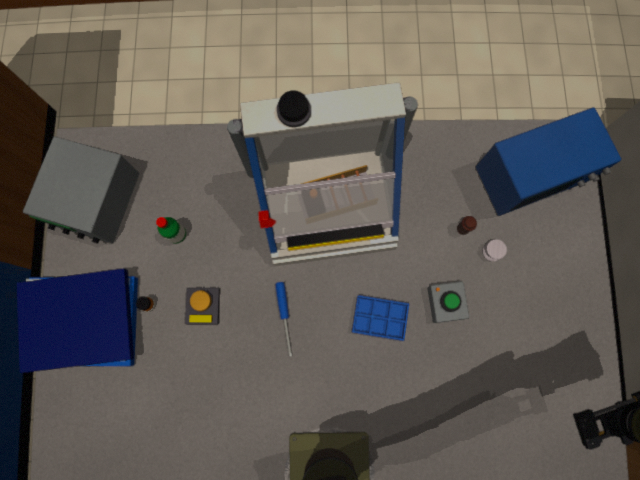

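The sash's black strip and yellow edge show at top-picture px (287–383, 228–248). The red arrow is at (266,220), the green button at (452,300), and the driver is at (284,315) in front of the hood. The hood is yawed by a few degrees.

Run:
```python
from h import *
for n,box in [('top',(220,255,275,395)),('scene',(170,270,270,340))]:
    z=np.load(n+'.npz');p=z['p'];d=z['d'];c=calibration(n)
    h=cv2.cvtColor(p,cv2.COLOR_RGB2HSV).astype(int)
    B=np.zeros(d.shape,bool);B[box[0]:box[1],box[2]:box[3]]=1
    R=np.zeros(d.shape,bool);R[190:280,245:335]=1
    for t,m in [('yel',B&(h[...,0]>18)&(h[...,0]<32)&(h[...,1]>150)&(h[...,2]>90)),('blk',B&(h[...,2]<45)),('red',R&((h[...,0]<6)|(h[...,0]>174))&(h[...,1]>180)&(h[...,2]>90))]:
        m&=d>0;v,u=np.nonzero(m);W=world(c,np.c_[u,v],d[m])
        med=np.median(W,0);k=np.abs(W[:,2]-med[2])<30;W=W[k];uv=np.c_[u,v][k]
        f=np.polyfit(W[:,1],W[:,0],1)
        print(n,t,len(W),med.round(1),W.min(0).round(),W.max(0).round(),'dx/dy',f.round(3),'z',np.percentile(W[:,2],[5,25,75,95]).round(1))
        if t=='red':
            o=np.argsort(W[:,1])[:8];print(np.c_[W[o],uv[o]].round(0).tolist())
        if t=='blk':
            # slope plane
            A=np.c_[W[:,:2],np.ones(len(W))];print(np.linalg.lstsq(A,W[:,2],rcond=None)[0].round(3))
```

```text
top yel 305 [577.8 -23.7 164.1] [ 560. -142.  155.] [594.  92. 173.] dx/dy [-1.23000e-01  5.74874e+02] z [158.2 161.8 166.7 169.6]
top blk 863 [595.4 -21.6 162.8] [ 570. -141.  151.] [621.  95. 176.] dx/dy [-1.21000e-01  5.92693e+02] z [154.6 158.8 166.5 170.4]
[-5.79000e-01 -7.30000e-02  5.05615e+02]
top red 197 [616.3 140.7 241.6] [603. 120. 226.] [641. 155. 254.] dx/dy [2.86000e-01 5.78749e+02] z [229.9 237.2 245.2 250.3]
[[613.0, 120.0, 239.0, 274.0, 222.0], [611.0, 120.0, 238.0, 274.0, 223.0], [616.0, 120.0, 237.0, 274.0, 221.0], [612.0, 122.0, 243.0, 273.0, 222.0], [615.0, 122.0, 242.0, 273.0, 221.0], [611.0, 122.0, 238.0, 273.0, 223.0], [618.0, 122.0, 238.0, 273.0, 220.0], [610.0, 123.0, 233.0, 273.0, 224.0]]
scene yel 166 [575.5  18.5 164.2] [ 559. -136.  145.] [592.  99. 171.] dx/dy [-8.30000e-02  5.76177e+02] z [150.3 162.1 166.8 169.4]
scene blk 991 [593.6  -8.  161.4] [ 568. -142.  150.] [625. 141. 181.] dx/dy [-1.23000e-01  5.91512e+02] z [153.7 157.3 165.  168.3]
[-5.26000e-01 -6.10000e-02  4.72238e+02]
scene red 205 [621.4 145.3 241.4] [602. 122. 224.] [640. 159. 251.] dx/dy [3.18000e-01 5.75557e+02] z [232.9 237.7 245.2 248.7]
[[613.0, 122.0, 240.0, 307.0, 244.0], [611.0, 122.0, 240.0, 308.0, 244.0], [615.0, 124.0, 240.0, 306.0, 245.0], [609.0, 124.0, 239.0, 309.0, 245.0], [608.0, 126.0, 238.0, 310.0, 246.0], [606.0, 127.0, 235.0, 311.0, 247.0], [610.0, 128.0, 240.0, 309.0, 246.0], [618.0, 128.0, 244.0, 305.0, 246.0]]
```

```bash
cat >> h.py <<'E'
from scipy.spatial.transform import Rotation as R
PSI=0.1215
U=np.array([.5*np.cos(PSI),.5*np.sin(PSI),.866]); N=np.array([.866*np.cos(PSI),.866*np.sin(PSI),-.5])
def Rt(th,psi=PSI,s=1):
    z=np.array([np.cos(th)*np.cos(psi),np.cos(th)*np.sin(psi),-np.sin(th)])
    y=s*np.array([-np.sin(psi),np.cos(psi),0]); return R.from_matrix(np.c_[np.cross(y,z),y,z])
def turn(Rg):
    c=R.from_rotvec(monitor.state()['eef_rot']); return np.rad2deg((Rg*c.inv()).as_rotvec())/6
E
python3 - <<'E'
from h import *
c=R.from_rotvec(monitor.state()['eef_rot']); print(c.as_matrix().round(2))
for s in (1,-1): print(turn(Rt(np.deg2rad(25),PSI,s)).round(2), turn(Rt(np.pi/2,PSI,s)).round(2))
E
```

```text
[[ 0.97  0.26  0.  ]
 [ 0.26 -0.97 -0.  ]
 [-0.    0.   -1.  ]]
[-15.25  -2.97  24.32] [-0.    0.   28.65]
[  2.07 -10.64  -1.2 ] [ 0.    0.   -1.35]
```

Request:
jog_arm(
  offset=[
    [7.2, 6.4, 0.5],
    [7.2, 6.4, 0.5],
    [7.2, 6.4, 0.5],
    [7.2, 6.4, 0.5],
    [7.2, 6.4, 0.5],
    [7.2, 6.4, 0.5],
    [7.2, 6.4, 0.5],
    [7.2, 6.4, 0.5],
    [7.2, 6.4, 0.5],
    [7.2, 6.4, 0.5],
    [7.2, 6.4, 0.5],
    [7.2, 6.4, 0.5],
  ],
  turn=[
    [0, 0, 0],
    [0, 0, 0],
    [0, 0, 0],
    [0, 0, 0],
    [0, 0, 0],
    [0, 0, 0],
    [0, 0, 0],
    [0, 0, 0],
    [0, 0, 0],
    [0, 0, 0],
    [0, 0, 0],
    [0, 0, 0],
  ],
  hand=0,
)

```text
time: 2.2
tool_pos: [450.2, -347.6, 258.7]
eef_rot: [3.114, 0.413, -0.001]
force: [-0.8, -0.1, 0.1]
finger_gap: 10.3
finger_force: 0.0
```

Request:
jog_arm(
  offset=[
    [-0.5, 7.8, 0.2],
    [-0.5, 7.8, 0.2],
    [-0.5, 7.8, 0.2],
    [-0.5, 7.8, 0.2],
    [-0.5, 7.8, 0.2],
    [-0.5, 7.8, 0.2],
    [-0.5, 7.8, 0.2],
    [-0.5, 7.8, 0.2],
    [-0.5, 7.8, 0.2],
    [-0.5, 7.8, 0.2],
    [-0.5, 7.8, 0.2],
    [-0.5, 7.8, 0.2],
  ],
  turn=[
    [0, 0, 0],
    [0, 0, 0],
    [2.07, -10.64, -1.2],
    [2.07, -10.64, -1.2],
    [2.07, -10.64, -1.2],
    [2.07, -10.64, -1.2],
    [2.07, -10.64, -1.2],
    [2.07, -10.64, -1.2],
    [2.07, -10.64, -1.2],
    [2.07, -10.64, -1.2],
    [2.07, -10.64, -1.2],
    [2.07, -10.64, -1.2],
  ],
)

```text
time: 3.2
tool_pos: [429.1, -69.5, 355.5]
eef_rot: [-2.867, -0.273, -0.96]
force: [0.1, -1.5, -0.1]
finger_gap: 0.8
finger_force: 0.0
```

Run:
```python
from h import *
s=monitor.state();print(s['qpos'].round(2),s['tool_pos'].round(1));print(R.from_rotvec(s['eef_rot']).as_matrix().round(2))
print(turn(Rt(np.deg2rad(25),PSI,-1)).round(2))
p,d=snapshot('wrist');save('w1',p);np.savez('w1.npz',p=p,d=d)
```

```text
[ 1.19  0.25 -1.1   2.4  -1.    0.04 -0.23] [429.1 -69.5 355.5]
[[ 0.78  0.2   0.59]
 [ 0.14 -0.98  0.16]
 [ 0.6  -0.04 -0.8 ]]
[ 0.35 -4.63 -0.88]
```

View pics/w1.png

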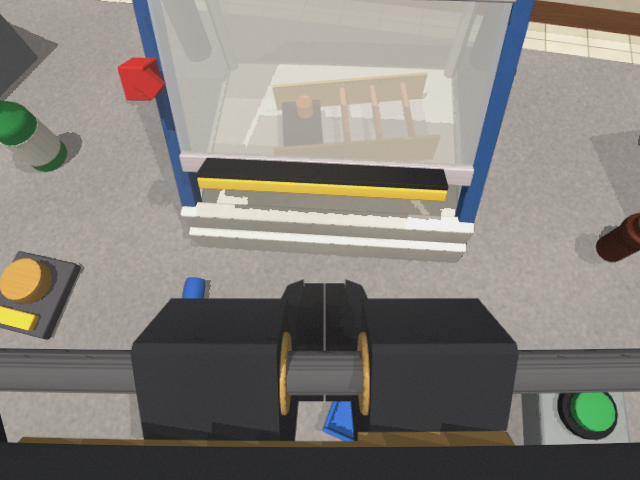

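The picture shows the lip across (200–447, 180–198) and the arrow tip at (163,80). The wrist has run to its limits (q6 and q5), so I need the kinematics to choose the other wrist branch.

```bash
cat > fk.py <<'E'
import numpy as np, itertools
from scipy.spatial.transform import Rotation as R
from scipy.optimize import least_squares
def rots(q,sg):
    return [R.from_euler('zyzyzyz'[i],sg[i]*q[i]) for i in range(7)]
def fk(q,sg,p):
    # p: base yaw, h, L1, L2, t, elbow offs e1,e2, tool yaw
    r=rots(q,sg); A=R.from_euler('z',p[0])*r[0]; x=np.array([0,0,p[1]])
    A=A*r[1]*r[2]; x=x+A.apply([p[5],0,p[2]])
    A=A*r[3]; x=x+A.apply([-p[5],0,0]); A=A*r[4]; x=x+A.apply([0,0,p[3]])
    A=A*r[5]; x=x+A.apply([p[6],0,p[4]]); A=A*r[6]*R.from_euler('z',p[7])
    return x,A
E
python3 - <<'E'
from h import *; from fk import *
s=monitor.state()
S=[([1.34183235,0.68910933,-0.19457317,1.56531508,0.15730438,0.90249156,-0.21510802],[162.358,-603.561,238.732],[3.11445820,.411551581,0]),(s['qpos'],s['tool_pos'],s['eef_rot'])]
np.savez('S.npz',q=[a[0] for a in S],x=[a[1] for a in S],r=[a[2] for a in S])
out=[]
for zs in itertools.product([1,-1],repeat=4):
  for ys in itertools.product([1,-1],repeat=2):
    sg=[zs[0],1,zs[1],ys[0],zs[2],ys[1],zs[3]]
    for y0 in (-2.6,0,1.57,-1.57):
     for t0 in (0,np.pi/2,np.pi,-np.pi/2):
      def f(p):
        e=[]
        for q,x,r in S:
            a,A=fk(q,sg,p); e+=[(a-x)/300,5*(A*R.from_rotvec(r).inv()).as_rotvec()]
        return np.r_[np.concatenate(e),(np.array(p[5:7]))/1e5]
      l=least_squares(f,[y0,330,400,400,250,0,0,t0]); out.append((l.cost,sg,l.x))
out.sort(key=lambda o:o[0])
for o in out[:5]: print(o[0],o[1],o[2].round(2))
E
```

```text
Still running in the background as job /tmp/bash_jobs.1000/fc7d35377f63 (pid 610). You'll get a notice when it ends.
```

```bash
kill -- -$(cat /tmp/bash_jobs.1000/fc7d35377f63/pid); export OMP_NUM_THREADS=1; timeout 60 python3 - <<'E'
from fk import *
d=np.load('S.npz');out=[]
for zs in itertools.product([1,-1],repeat=4):
  for ys in itertools.product([1,-1],repeat=2):
    sg=[zs[0],1,zs[1],ys[0],zs[2],ys[1],zs[3]]
    M=[]
    for q in d['q']:
        r=rots(q,sg);A=r[0]
        for k in r[1:]:A=A*k
        M.append(A.as_matrix())
    G=[R.from_rotvec(r).as_matrix() for r in d['r']]
    # tool axis in world is yaw-indep of tool: compare z comps & relative azimuth
    z=[m[:,2] for m in M]; g=[m[:,2] for m in G]
    y=np.arctan2(g[1][1],g[1][0])-np.arctan2(z[1][1],z[1][0])
    e=sum(abs(a[2]-b[2]) for a,b in zip(z,g))
    # tool yaw from each state
    Y=R.from_euler('z',y).as_matrix(); T=[(Y@m).T@gg for m,gg in zip(M,G)]
    out.append((e+np.abs(T[0]-T[1]).sum(),sg,round(y,3),R.from_matrix(T[0]).as_rotvec().round(2)))
out.sort(key=lambda o:o[0])
for o in out[:4]:print(o)
E
```

```text
(np.float64(1.2001998465206405e-06), [-1, 1, -1, 1, -1, 1, -1], np.float64(-0.0), array([-0.  ,  0.  ,  1.57]))
(np.float64(0.07068288688990192), [-1, 1, -1, 1, -1, 1, 1], np.float64(-0.0), array([-0.,  0.,  2.]))
(np.float64(0.34592091420985305), [1, 1, 1, 1, 1, 1, 1], np.float64(0.512), array([-0.  ,  0.  , -1.58]))
(np.float64(0.3525649814569535), [1, 1, 1, 1, 1, 1, -1], np.float64(0.512), array([-0.  ,  0.  , -2.01]))
```

```bash
export OMP_NUM_THREADS=1
cat >> fk.py <<'E'
SG=[-1,1,-1,1,-1,1,-1]
def cols(q):
    p=lambda k,v=1.:[0 if i==0 else (v if i==k else 0.) for i in range(8)]
    return np.array([fk(q,SG,p(k))[0] for k in (1,2,3,4,5,6)]).T
LO=np.array([-3.01,-.46,-1.47,.13,-1,.04,-2.66]);HI=np.array([3.01,2.08,1.51,2.56,4.14,2.09,2.66])
E
timeout 100 python3 - <<'E'
from h import *; from fk import *
d=np.load('S.npz')
A=np.vstack([cols(q) for q in d['q']]);b=d['x'].ravel()
for n in (4,5,6):
    s=np.linalg.lstsq(A[:,:n],b,rcond=None)[0];print(n,s.round(1),(A[:,:n]@s-b).round(1))
E
```

```text
4 [233.1 642.5 283.3 329.7] [ 32.6   8.2 -14.9  -7.4   8.4  14.9]
5 [194.1 593.6 260.3 268.   32.7] [ 33.7  11.7 -10.8  -3.2  -2.2  10.8]
6 [-534.2  482.1   16.4 -354.8  371.6  217.2] [ 0.  0. -0. -0.  0.  0.]
```

```bash
export OMP_NUM_THREADS=1; timeout 100 python3 - <<'E'
from h import *; from fk import *
d=np.load('S.npz')
def basis(q):
    r=rots(q,SG);A3=r[0]*r[1]*r[2];A4=A3*r[3];A6=A4*r[4]*r[5]
    e=np.eye(3);return np.array([e[2],A3.apply(e[2]),A3.apply(e[0]),A4.apply(e[2]),A4.apply(e[0]),A6.apply(e[2]),A6.apply(e[0])]).T
A=np.vstack([basis(q) for q in d['q']]);b=d['x'].ravel()
for s in itertools.product([1,-1],repeat=3):
    k=np.array([267,293,52.5*s[0],342.5,77.5*s[1],0,76*s[2]])
    r=b-A@k;t=(A[:,5]@r)/(A[:,5]@A[:,5]);print(s,round(t,1),(r-t*A[:,5]).round(1))
E
```

```text
(1, 1, 1) -19.4 [  23.5 -262.2   31.2  243.7 -123.8  116.3]
(1, 1, -1) -19.4 [ -46.4 -127.2   31.2  187.7   16.8  102.1]
(1, -1, 1) 42.5 [   1.5 -166.8  -27.    84.6 -100.    77. ]
(1, -1, -1) 42.5 [-68.4 -31.8 -27.   28.7  40.6  62.9]
(-1, 1, 1) 47.6 [  61.3 -335.    32.8  308.4 -142.9  158.3]
(-1, 1, -1) 47.6 [  -8.6 -200.    32.7  252.5   -2.2  144.2]
(-1, -1, 1) 109.5 [  39.3 -239.6  -25.5  149.4 -119.   119. ]
(-1, -1, -1) 109.5 [ -30.6 -104.6  -25.5   93.4   21.6  104.9]
```

Request:
jog_arm(
  offset=[
    [1, 0, 0],
    [1.5, 0, -0.5],
    [1.5, 0, -0.5],
    [1.5, 0, -0.5],
    [1.5, 0, -0.5],
  ],
  turn=[
    [0, 1, 0],
    [0, 2, 0],
    [0, 3, 0],
    [0, 4, 0],
    [0, 4, 0],
  ],
)

```text
time: 3.67
tool_pos: [482.8, -66.3, 334.9]
eef_rot: [-2.891, -0.246, -0.664]
force: [1.1, 0.2, -0.4]
finger_gap: 0.5
finger_force: 0.0
```

```bash
cat > log.py <<'E'
from h import *
d=np.load('S.npz');s=monitor.state()
np.savez('S.npz',q=np.vstack([d['q'],s['qpos']]),x=np.vstack([d['x'],s['tool_pos']]),r=np.vstack([d['r'],s['eef_rot']]))
print(s['time'],s['qpos'].round(2),s['tool_pos'].round(0))
E
python3 log.py
```

```text
3.6667 [ 0.43  0.27 -0.25  2.18 -0.62  0.37 -0.66] [483. -66. 335.]
```

Request:
jog_arm(
  offset=[
    [0.5, 0, -0.2],
    [0.5, 0, -0.2],
    [0.5, 0, -0.2],
    [0.5, 0, -0.2],
    [0.5, 0, -0.2],
  ],
  turn=[
    [0, 1, 0],
    [0, 2, 0],
    [1, 2, 0],
    [2, 2, 0],
    [2, 2, 0],
  ],
)

```text
time: 4.08
tool_pos: [503.9, -69.0, 325.9]
eef_rot: [-2.728, -0.132, -0.364]
force: [-0.9, -1.2, -0.1]
finger_gap: -0.1
finger_force: 0.0
```

```bash
python3 log.py; export OMP_NUM_THREADS=1
cat >> fk.py <<'E'
def basis(q):
    r=rots(q,SG);A1=r[0];A2=A1*r[1];A3=A2*r[2];A4=A3*r[3];A5=A4*r[4];A6=A5*r[5]
    e=np.eye(3);return np.array([e[2],A1.apply(e[1]),A3.apply(e[2]),A3.apply(e[0]),A3.apply(e[1]),A4.apply(e[2]),A4.apply(e[0]),A5.apply(e[1]),A6.apply(e[2]),A6.apply(e[0])]).T
E
timeout 60 python3 - <<'E'
from fk import *
d=np.load('S.npz');A=np.vstack([basis(q) for q in d['q']]);b=d['x'].ravel()
s,_,rk,sv=np.linalg.lstsq(A,b,rcond=None);print(s.round(1),(A@s-b).round(1),rk,sv.round(2))
E
```

```text
4.0833 [ 0.43  0.41 -0.14  1.95 -0.6   0.76 -0.74] [504. -69. 326.]
[ 3.469e+02 -1.880e+01  5.634e+02 -0.000e+00 -2.690e+01  3.448e+02
  0.000e+00 -3.000e-01  3.261e+02  0.000e+00] [-0.  0.  0.  0. -0.  0. -0. -0. -0.  0.  0.  0.] 10 [3.95 3.58 3.16 0.77 0.74 0.55 0.33 0.2  0.15 0.03]
```

```bash
export OMP_NUM_THREADS=1
cat >> fk.py <<'E'
_d=np.load('S.npz');SOL=np.linalg.lstsq(np.vstack([basis(q) for q in _d['q'][:4]]),_d['x'][:4].ravel(),rcond=None)[0]
def fwd(q):
    A=R.identity()
    for k in rots(q,SG):A=A*k
    return basis(q)@SOL,A*R.from_euler('z',np.pi/2)
def ik(x,Rg,q0,m=0.04):
    def f(q):
        a,A=fwd(q);return np.r_[(a-x)/100,(A*Rg.inv()).as_rotvec(),.001*(q-q0)]
    l=least_squares(f,np.clip(q0,LO+m+.01,HI-m-.01),bounds=(LO+m,HI-m),max_nfev=60)
    return l.x,np.linalg.norm(f(l.x)[:6])
E
timeout 300 python3 - <<'E'
from h import *; from fk import *
E0=np.array([571.5,-24.5,157.1]); rng=np.random.default_rng(0)
for th in (30,38,45,52):
  t=np.deg2rad(th);Rg=Rt(t,PSI,-1);z=Rg.as_matrix()[:,2]
  x0=E0+25*z-25*U; x1=x0+130*U
  best=[]
  for k in range(14):
    s=rng.uniform([-.8,-.3,-1.2,1.5,-.9 if k%2 else 2,.1,-2],[.8,1,1.2,2.5,.9 if k%2 else 4,1.5,2])
    q,e=ik(x0,Rg,s)
    if e<.01:
        q1,e1=ik(x1,Rg,q); best.append((round(e1,3),q.round(2).tolist(),q1.round(2).tolist()))
  print(th,x0.round());[print('  ',b) for b in best[:6]]
E
```

```text
30 [581. -23. 123.]
38 [579. -24. 120.]
45 [577. -24. 118.]
   (np.float64(0.0), [-0.07, 0.97, 0.16, 2.52, 3.35, 1.14, 1.49], [-0.16, 0.66, 0.25, 2.29, 3.52, 0.63, 1.26])
   (np.float64(0.0), [0.3, 0.97, -0.47, 2.5, 2.94, 1.07, 2.04], [0.28, 0.67, -0.45, 2.27, 2.83, 0.56, 2.06])
   (np.float64(0.0), [-0.01, 0.95, 0.05, 2.52, 3.28, 1.11, 1.58], [-0.04, 0.65, 0.05, 2.28, 3.35, 0.58, 1.47])
   (np.float64(0.0), [0.08, 0.94, -0.1, 2.51, 3.19, 1.09, 1.7], [0.06, 0.64, -0.1, 2.28, 3.19, 0.56, 1.64])
   (np.float64(0.0), [-0.04, 0.96, 0.1, 2.52, 3.31, 1.12, 1.54], [-0.08, 0.65, 0.12, 2.29, 3.41, 0.59, 1.39])
   (np.float64(0.0), [-0.07, 0.97, 0.16, 2.52, 3.35, 1.14, 1.49], [-0.16, 0.66, 0.25, 2.29, 3.52, 0.63, 1.26])
52 [574. -24. 116.]
   (np.float64(0.0), [0.14, 0.86, -0.21, 2.42, 3.07, 0.79, 1.81], [0.11, 0.61, -0.18, 2.18, 3.03, 0.3, 1.8])
   (np.float64(0.0), [0.01, 0.86, 0.0, 2.43, 3.25, 0.82, 1.59], [0.02, 0.61, -0.05, 2.18, 3.28, 0.31, 1.54])
   (np.float64(0.0), [0.24, 0.87, -0.38, 2.42, 2.91, 0.8, 1.99], [0.18, 0.62, -0.29, 2.18, 2.83, 0.31, 2.02])
   (np.float64(0.0), [0.56, 1.03, -0.97, 2.4, 2.43, 0.98, 2.6], [0.41, 0.68, -0.67, 2.17, 2.28, 0.43, 2.62])
   (np.float64(0.0), [0.09, 0.86, -0.14, 2.43, 3.13, 0.8, 1.74], [0.08, 0.61, -0.14, 2.18, 3.11, 0.3, 1.71])
   (np.float64(0.0), [-0.2, 0.92, 0.37, 2.44, 3.54, 0.92, 1.25], [-0.16, 0.62, 0.23, 2.19, 3.7, 0.39, 1.08])
```

```bash
export OMP_NUM_THREADS=1; timeout 200 python3 - <<'E'
from h import *; from fk import *
print(fwd(monitor.state()['qpos'])[0]-monitor.state()['tool_pos'])
for th,x in ((70,(500,-30,130)),(60,(520,-30,130)),(60,(535,-30,130)),(55,(540,-30,130)),(55,(530,-30,200)),(60,(500,-30,200))):
    q,e=ik(np.array(x,float),Rt(np.deg2rad(th),PSI,-1),np.array([0.06,0.86,-.1,2.42,3.15,.79,1.7]));print(th,x,round(e,3),q.round(2))
q0=monitor.state()['qpos'];q1,e=ik(np.array([520,-30,150.]),Rt(np.deg2rad(58),PSI,-1),np.array([0.06,0.86,-.1,2.42,3.15,.79,1.7]))
print(e,q1.round(2))
for s in np.linspace(0,1,11):
    x,A=fwd(q0+(q1-q0)*s);print(s.round(1),x.round(),A.as_matrix()[:,2].round(2),A.as_matrix()[:,1].round(2))
E
```

```text
[5.26359366e-06 1.43254300e-06 2.36634605e-06]
70 (500, -30, 130) 0.0 [ 0.02  0.69 -0.04  2.36  3.21  0.26  1.62]
60 (520, -30, 130) 0.0 [ 0.07  0.76 -0.09  2.46  3.16  0.59  1.7 ]
60 (535, -30, 130) 0.0 [ 0.07  0.75 -0.09  2.42  3.16  0.55  1.69]
55 (540, -30, 130) 0.0 [ 0.08  0.8  -0.1   2.48  3.17  0.74  1.7 ]
55 (530, -30, 200) 0.0 [ 0.09  0.6  -0.11  2.46  3.18  0.52  1.68]
60 (500, -30, 200) 0.0 [ 0.08  0.56 -0.11  2.46  3.16  0.39  1.68]
4.848405982120944e-07 [ 0.07  0.72 -0.1   2.48  3.16  0.61  1.69]
0.0 [504. -69. 326.] [ 0.23  0.39 -0.89] [ 0.14 -0.92 -0.36]
0.1 [ 437. -112.  271.] [ 0.03  0.21 -0.98] [ 0.6  -0.79 -0.15]
0.2 [ 390. -170.  241.] [-0.11 -0.02 -0.99] [ 0.93 -0.36 -0.1 ]
0.3 [ 372. -229.  230.] [-0.16 -0.25 -0.96] [ 0.96  0.19 -0.21]
0.4 [ 383. -276.  229.] [-0.1  -0.44 -0.89] [ 0.65  0.65 -0.4 ]
0.5 [ 417. -301.  230.] [ 0.03 -0.56 -0.83] [ 0.1   0.82 -0.56]
0.6 [ 464. -297.  227.] [ 0.2  -0.6  -0.78] [-0.48  0.63 -0.61]
0.7 [ 510. -262.  217.] [ 0.37 -0.53 -0.76] [-0.84  0.15 -0.52]
0.8 [ 542. -199.  198.] [ 0.51 -0.38 -0.77] [-0.84 -0.43 -0.34]
0.9 [ 547. -118.  174.] [ 0.57 -0.17 -0.81] [-0.46 -0.87 -0.14]
1.0 [520. -30. 150.] [ 0.53  0.06 -0.85] [ 0.12 -0.99  0.  ]
```

```bash
export OMP_NUM_THREADS=1
cat > path.py <<'E'
from h import *; from fk import *
def rows(Q,x0,R0):
    o=[];t=[]
    for q in Q:
        x,A=fwd(q);o.append(((x-x0)/40).round(2).tolist());t.append((np.rad2deg((A*R0.inv()).as_rotvec())/6).round(2).tolist())
    print('"offset":',o,'\n"turn":',t)
E
timeout 200 python3 - <<'E'
from path import *
st=monitor.state();c=np.linalg.inv(np.array(calibration('wrist')['view']));A0=R.from_rotvec(st['eef_rot'])
print('cam in tool',A0.inv().apply(c[:3,3]-st['tool_pos']).round())
q0=st['qpos'];q1,e=ik(np.array([515,-30,150.]),Rt(np.deg2rad(60),PSI,1),np.array([0.06,0.86,-.1,2.42,3.15,.79,-1.45]))
print(e,q1.round(2));np.save('q1.npy',q1);np.save('q0.npy',q0)
for qm in (None,np.array([.43,.45,-.14,2.0,1.2,.75,-1.1])):
  Q=[q0+(q1-q0)*s for s in np.linspace(0,1,29)]
  for q in Q[::4]:
    x,A=fwd(q);print(x.round(),A.as_matrix()[:,2].round(2))
  P=[fwd(q) for q in Q];print(max(np.rad2deg((a[1]*b[1].inv()).magnitude()) for a,b in zip(P,P[1:])),max(np.linalg.norm(a[0]-b[0]) for a,b in zip(P,P[1:])))
  break
E
```

```text
cam in tool [  68.   -0. -145.]
6.555184577472416e-07 [ 0.07  0.7  -0.09  2.47  3.16  0.54 -1.45]
[504. -69. 326.] [ 0.23  0.39 -0.89]
[ 418. -137.  257.] [-0.03  0.11 -0.99]
[ 382. -220.  232.] [-0.13 -0.21 -0.97]
[ 403. -281.  230.] [-0.04 -0.47 -0.88]
[ 461. -292.  229.] [ 0.17 -0.57 -0.8 ]
[ 522. -243.  215.] [ 0.41 -0.48 -0.78]
[ 547. -146.  185.] [ 0.54 -0.24 -0.81]
[515. -30. 150.] [ 0.5   0.06 -0.87]
7.393291542501166 35.87682676584484
```

```bash
export OMP_NUM_THREADS=1; timeout 200 python3 - <<'E'
from path import *
st=monitor.state();q0=st['qpos'];q1,e=ik(np.array([495,-30,205.]),Rt(np.deg2rad(60),PSI,1),np.array([0.06,0.6,-.1,2.42,3.15,.5,-1.45]));print(e,q1.round(2));np.save('q1.npy',q1)
Q=[q0+(q1-q0)*s for s in np.linspace(0,1,34)]
for q in Q[::4]: x,A=fwd(q);print(x.round(),A.as_matrix()[:,2].round(2),q[4:6].round(2))
rows([Q[i] for i in range(1,13)],st['tool_pos'],R.from_rotvec(st['eef_rot']))
E
```

```text
2.6537456948622185e-07 [ 0.08  0.54 -0.11  2.47  3.16  0.39 -1.46]
[504. -69. 326.] [ 0.23  0.39 -0.89] [-0.6   0.76]
[ 435. -128.  273.] [ 0.04  0.14 -0.99] [-0.14  0.71]
[ 402. -196.  252.] [-0.04 -0.13 -0.99] [0.31 0.67]
[ 408. -252.  252.] [ 0.   -0.36 -0.93] [0.77 0.62]
[ 444. -276.  259.] [ 0.14 -0.49 -0.86] [1.22 0.58]
[ 491. -261.  262.] [ 0.33 -0.5  -0.8 ] [1.68 0.53]
[ 527. -209.  254.] [ 0.48 -0.39 -0.79] [2.14 0.49]
[ 536. -132.  236.] [ 0.56 -0.2  -0.81] [2.59 0.44]
[508. -49. 211.] [ 0.52  0.01 -0.85] [3.05 0.4 ]
"offset": [[-0.49, -0.31, -0.42], [-0.95, -0.66, -0.78], [-1.36, -1.05, -1.08], [-1.71, -1.46, -1.33], [-2.01, -1.89, -1.53], [-2.25, -2.33, -1.68], [-2.43, -2.76, -1.78], [-2.54, -3.18, -1.85], [-2.59, -3.58, -1.89], [-2.58, -3.95, -1.9], [-2.52, -4.28, -1.88], [-2.39, -4.57, -1.85]] 
"turn": [[-0.71, 0.36, 0.64], [-1.41, 0.68, 1.3], [-2.1, 0.97, 1.97], [-2.79, 1.22, 2.66], [-3.47, 1.45, 3.36], [-4.14, 1.63, 4.08], [-4.8, 1.78, 4.82], [-5.45, 1.9, 5.57], [-6.08, 1.97, 6.34], [-6.69, 2.02, 7.12], [-7.28, 2.02, 7.92], [-7.85, 1.99, 8.73]]
```

Request:
jog_arm(
  offset=[
    [-0.5, -0.3, -0.4],
    [-0.95, -0.65, -0.8],
    [-1.35, -1.05, -1.1],
    [-1.7, -1.45, -1.35],
    [-2.0, -1.9, -1.55],
    [-2.25, -2.35, -1.7],
    [-2.45, -2.75, -1.8],
    [-2.55, -3.2, -1.85],
    [-2.6, -3.6, -1.9],
    [-2.6, -3.95, -1.9],
    [-2.5, -4.3, -1.9],
    [-2.4, -4.55, -1.85],
  ],
  turn=[
    [-0.7, 0.35, 0.65],
    [-1.4, 0.7, 1.3],
    [-2.1, 0.95, 1.95],
    [-2.8, 1.2, 2.65],
    [-3.45, 1.45, 3.35],
    [-4.15, 1.65, 4.1],
    [-4.8, 1.8, 4.8],
    [-5.45, 1.9, 5.55],
    [-6.1, 1.95, 6.35],
    [-6.7, 2.0, 7.1],
    [-7.3, 2.0, 7.9],
    [-7.85, 2.0, 8.75],
  ],
)

```text
time: 5.08
tool_pos: [407.5, -247.1, 254.9]
eef_rot: [2.435, 1.404, -0.266]
force: [0.5, -0.9, 0.3]
finger_gap: 0.6
finger_force: 0.0
```

```bash
export OMP_NUM_THREADS=1; timeout 200 python3 - <<'E'
from path import *
st=monitor.state();q0=st['qpos'];q1=np.load('q1.npy');print(st['time'],q0.round(2))
Q=[q0+(q1-q0)*s for s in np.linspace(0,1,22)]
for q in Q[::4]: x,A=fwd(q);print(x.round(),A.as_matrix()[:,2].round(2),q[4:6].round(2))
rows([Q[i] for i in range(1,13)],st['tool_pos'],R.from_rotvec(st['eef_rot']))
E
```

```text
5.0833 [ 0.02  0.47  0.26  2.15  0.52  0.5  -0.73]
[ 408. -247.  255.] [-0.   -0.36 -0.93] [0.52 0.5 ]
[ 422. -274.  259.] [ 0.07 -0.5  -0.86] [1.02 0.48]
[ 462. -268.  259.] [ 0.23 -0.53 -0.81] [1.53 0.46]
[ 503. -223.  249.] [ 0.4  -0.44 -0.8 ] [2.03 0.44]
[ 522. -146.  231.] [ 0.51 -0.25 -0.82] [2.53 0.41]
[506. -53. 210.] [ 0.52 -0.   -0.86] [3.03 0.39]
"offset": [[0.01, -0.23, 0.02], [0.08, -0.42, 0.04], [0.2, -0.57, 0.07], [0.37, -0.68, 0.1], [0.58, -0.73, 0.11], [0.82, -0.72, 0.12], [1.08, -0.66, 0.11], [1.36, -0.53, 0.09], [1.63, -0.34, 0.06], [1.9, -0.09, 0.0], [2.15, 0.22, -0.06], [2.38, 0.59, -0.15]] 
"turn": [[-0.43, 0.26, 0.85], [-0.84, 0.49, 1.71], [-1.22, 0.69, 2.6], [-1.57, 0.86, 3.51], [-1.9, 1.0, 4.43], [-2.2, 1.12, 5.37], [-2.47, 1.21, 6.32], [-2.71, 1.28, 7.29], [-2.92, 1.33, 8.27], [-3.1, 1.35, 9.26], [-3.25, 1.35, 10.26], [-3.37, 1.33, 11.27]]
```

Works; q5 is heading the right way. Continuing.

Request:
jog_arm(
  offset=[
    [0, -0.25, 0.0],
    [0.1, -0.4, 0.05],
    [0.2, -0.55, 0.05],
    [0.35, -0.7, 0.1],
    [0.6, -0.75, 0.1],
    [0.8, -0.7, 0.1],
    [1.1, -0.65, 0.1],
    [1.35, -0.55, 0.1],
    [1.65, -0.35, 0.05],
    [1.9, -0.1, 0.0],
    [2.15, 0.2, -0.05],
    [2.4, 0.6, -0.15],
  ],
  turn=[
    [-0.45, 0.25, 0.85],
    [-0.85, 0.5, 1.7],
    [-1.2, 0.7, 2.6],
    [-1.55, 0.85, 3.5],
    [-1.9, 1.0, 4.45],
    [-2.2, 1.1, 5.35],
    [-2.45, 1.2, 6.3],
    [-2.7, 1.3, 7.3],
    [-2.9, 1.35, 8.25],
    [-3.1, 1.35, 9.25],
    [-3.25, 1.35, 10.25],
    [-3.35, 1.35, 11.25],
  ],
)

```text
time: 6.08
tool_pos: [504.9, -220.3, 249.1]
eef_rot: [1.09, 2.293, -0.344]
force: [-0.0, -1.0, -1.7]
finger_gap: 0.6
finger_force: 0.0
```

```bash
export OMP_NUM_THREADS=1; timeout 200 python3 - <<'E'
from path import *
st=monitor.state();q0=st['qpos'];q1=np.load('q1.npy');print(st['time'],q0.round(2))
Q=[q0+(q1-q0)*s for s in np.linspace(0,1,13)]
for q in Q[::4]: x,A=fwd(q);print(x.round(),A.as_matrix()[:,2].round(2),q[4:6].round(2))
rows([Q[i] for i in range(1,13)],st['tool_pos'],R.from_rotvec(st['eef_rot']))
E
```

```text
6.0833 [-0.12  0.53  0.29  2.32  2.11  0.33 -1.28]
[ 505. -220.  249.] [ 0.39 -0.45 -0.8 ] [2.11 0.33]
[ 514. -169.  229.] [ 0.46 -0.32 -0.83] [2.46 0.35]
[ 512. -104.  214.] [ 0.5  -0.15 -0.85] [2.81 0.37]
[495. -30. 205.] [ 0.5   0.06 -0.87] [3.16 0.39]
"offset": [[0.07, 0.28, -0.13], [0.13, 0.59, -0.25], [0.18, 0.93, -0.38], [0.22, 1.28, -0.49], [0.24, 1.66, -0.6], [0.25, 2.06, -0.71], [0.23, 2.47, -0.8], [0.19, 2.91, -0.89], [0.12, 3.35, -0.96], [0.03, 3.81, -1.02], [-0.1, 4.28, -1.07], [-0.25, 4.76, -1.1]] 
"turn": [[-0.04, 0.19, 0.77], [-0.06, 0.37, 1.54], [-0.07, 0.53, 2.32], [-0.07, 0.67, 3.11], [-0.06, 0.79, 3.9], [-0.04, 0.89, 4.7], [-0.0, 0.97, 5.5], [0.04, 1.03, 6.31], [0.1, 1.08, 7.13], [0.16, 1.1, 7.94], [0.23, 1.11, 8.77], [0.31, 1.1, 9.59]]
```

Request:
jog_arm(
  offset=[
    [0.05, 0.3, -0.15],
    [0.1, 0.6, -0.25],
    [0.15, 0.95, -0.4],
    [0.2, 1.3, -0.5],
    [0.2, 1.65, -0.6],
    [0.2, 2.05, -0.7],
    [0.2, 2.5, -0.8],
    [0.2, 2.9, -0.9],
    [0.1, 3.35, -0.95],
    [0.05, 3.8, -1.0],
    [-0.1, 4.3, -1.05],
    [-0.25, 4.75, -1.1],
  ],
  turn=[
    [-0.05, 0.2, 0.75],
    [-0.05, 0.35, 1.55],
    [-0.05, 0.55, 2.3],
    [-0.05, 0.65, 3.1],
    [-0.05, 0.8, 3.9],
    [-0.05, 0.9, 4.7],
    [0, 0.95, 5.5],
    [0.05, 1.05, 6.3],
    [0.1, 1.1, 7.15],
    [0.15, 1.1, 7.95],
    [0.25, 1.1, 8.75],
    [0.3, 1.1, 9.6],
  ],
)

```text
time: 7.08
tool_pos: [493.0, -30.9, 204.4]
eef_rot: [-0.157, 2.616, 0.039]
force: [0.5, 1.3, 0.4]
finger_gap: 0.3
finger_force: 0.0
```

```bash
export OMP_NUM_THREADS=1; timeout 200 python3 - <<'E'
from path import *
st=monitor.state();q=st['qpos'];print(st['time'],q.round(2),st['tool_pos'].round(),R.from_rotvec(st['eef_rot']).as_matrix()[:,2].round(2))
E0=np.array([571.5,-24.5,157.1])
z=Rt(np.deg2rad(46),PSI,1).as_matrix()[:,2]; X=E0+24*z-27*U
x0=st['tool_pos'];R0=R.from_rotvec(st['eef_rot'])
for th,x in ((58,np.array([520,-30,130.])),(52,np.array([545,-28,118])),(46,X),(46,X+110*U)):
    Rg=Rt(np.deg2rad(th),PSI,1);q,e=ik(x,Rg,q,.02);print(th,x.round(1),round(e,4),q.round(2),((x-x0)/40).round(2),(np.rad2deg((Rg*R0.inv()).as_rotvec())/6).round(2))
E
```

```text
7.0833 [ 0.21  0.55 -0.3   2.47  2.87  0.39 -1.18] [493. -31. 204.] [ 0.49  0.06 -0.87]
58 [520. -30. 130.] 0.0 [ 0.21  0.78 -0.32  2.49  2.92  0.67 -1.19] [ 0.67  0.02 -1.86] [ 0.07 -0.35  0.02]
52 [545 -28 118] 0.0 [ 0.23  0.88 -0.35  2.51  2.96  0.88 -1.2 ] [ 1.3   0.07 -2.16] [ 0.19 -1.34  0.02]
46 [574.6 -24.1 116.5] 0.0 [ 0.23  0.94 -0.36  2.5   3.    1.04 -1.2 ] [ 2.04  0.17 -2.2 ] [ 0.31 -2.34  0.02]
46 [629.2 -17.4 211.7] 0.0 [ 0.22  0.69 -0.35  2.3   2.94  0.6  -1.2 ] [3.41 0.34 0.18] [ 0.31 -2.34  0.02]
```

Request:
jog_arm(
  offset=[
    [0.2, 0, -0.6],
    [0.4, 0, -1.2],
    [0.65, 0, -1.85],
    [1.0, 0.05, -2.0],
    [1.3, 0.05, -2.15],
    [1.55, 0.1, -2.2],
    [1.8, 0.15, -2.2],
    [2.05, 0.15, -2.2],
    [2.05, 0.15, -2.2],
  ],
  turn=[
    [0, 0, 0],
    [0, -0.2, 0],
    [0.05, -0.35, 0],
    [0.1, -0.85, 0],
    [0.2, -1.35, 0],
    [0.25, -1.7, 0],
    [0.3, -2.0, 0],
    [0.3, -2.35, 0],
    [0.3, -2.35, 0],
  ],
)

```text
time: 7.83
tool_pos: [576.4, -25.7, 115.2]
eef_rot: [-0.137, 2.369, 0.056]
force: [-1.1, -0.2, -0.5]
finger_gap: 0.5
finger_force: 0.0
```

Run:
```python
from h import *
st=monitor.state();print(st['qpos'].round(2),turn(Rt(np.deg2rad(46),PSI,1)).round(2),st['force'].round(1))
p,d=snapshot('scene');o=cv2.resize(p[140:300,200:400],(800,640))[:600]
save('pre',o)
```

```text
[ 0.24  0.95 -0.37  2.49  3.    1.04 -1.2 ] [-0.    0.02  0.06] [-1.1 -0.2 -0.5]
```

View pics/pre.png

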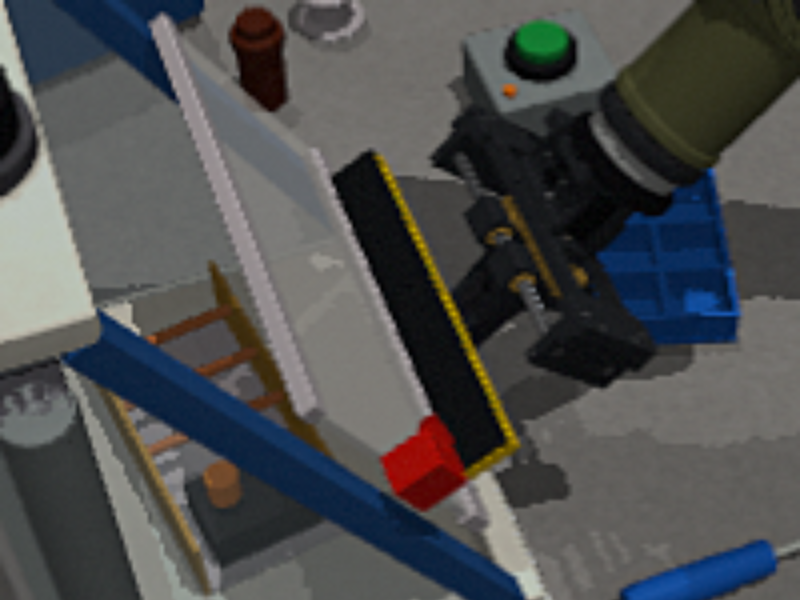

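The fingertips are under the lip at about (480,310) in the crop, with the body clear. Pushing up the slope.

Request:
jog_arm(
  offset=[
    [0.06, 0.01, 0.11],
    [0.12, 0.015, 0.22],
    [0.18, 0.02, 0.33],
    [0.25, 0.03, 0.43],
    [0.31, 0.04, 0.54],
    [0.37, 0.045, 0.65],
    [0.43, 0.05, 0.76],
    [0.5, 0.06, 0.87],
    [0.56, 0.07, 0.97],
    [0.62, 0.075, 1.08],
    [0.68, 0.08, 1.19],
    [0.68, 0.08, 1.19],
  ],
  turn=[
    [0, 0, 0],
    [0, 0, 0],
    [0, 0, 0],
    [0, 0, 0],
    [0, 0, 0],
    [0, 0, 0],
    [0, 0, 0],
    [0, 0, 0],
    [0, 0, 0],
    [0, 0, 0],
    [0, 0, 0],
    [0, 0, 0],
  ],
)

```text
time: 8.88
tool_pos: [603.8, -21.8, 164.9]
eef_rot: [-0.137, 2.367, 0.056]
force: [-4.9, -0.6, -0.3]
finger_gap: 0.3
finger_force: 1.5
```

```bash
cat > meas.py <<'E'
from h import *
import sys
print(monitor.state()['force'].round(1),monitor.state()['tool_pos'].round(1))
for n in ('scene','top'):
    p,d=snapshot(n);np.savez(n+'2.npz',p=p,d=d);c=calibration(n)
    h=cv2.cvtColor(p,cv2.COLOR_RGB2HSV).astype(int)
    v,u=np.nonzero((d>0)&((h[...,2]<50)|((h[...,0]>18)&(h[...,0]<32)&(h[...,1]>150)&(h[...,2]>90))))
    W=world(c,np.c_[u,v],d[v,u]);blk=h[v,u,2]<50
    Y=np.array([-np.sin(PSI),np.cos(PSI),0]);E0=np.array([571.5,-24.5,157.1])
    a=np.c_[(W-E0)@N,(W-E0)@Y,(W-E0)@U]
    for nm,m,lo,hi in (('blk',blk,8,34),('yel',~blk,-8,4)):
        k=m&(a[:,0]>lo)&(a[:,0]<hi)&(abs(a[:,1])<125)&(a[:,2]>-10)&(a[:,2]<180)
        if nm=='blk': k&=abs(a[:,1])>0
        print(n,nm,k.sum(),np.percentile(a[k,2],[10,50,90]).round(1))
    r=np.nonzero((d>0)&((h[...,0]<6)|(h[...,0]>174))&(h[...,1]>180)&(h[...,2]>90))
    W=world(c,np.c_[r[1],r[0]],d[r]);a=np.c_[(W-E0)@N,(W-E0)@Y,(W-E0)@U];k=(a[:,1]>130)&(a[:,1]<185)&(abs(a[:,0])<60);a=a[k]
    o=np.argsort(a[:,1])[:10];print(n,'red tip',np.median(a[o],0).round(1),'all',np.median(a,0).round(1),np.percentile(a[:,2],[2,98]).round(1))
E
python3 meas.py
```

```text
[-4.9 -0.6 -0.3] [603.8 -21.8 164.9]
scene blk 835 [52.3 54.  55.8]
scene yel 170 [42.6 48.3 53.3]
scene red tip [  7.5 143.6 100.9] all [ 16.5 162.1 111.1] [ 92.4 114.1]
top blk 732 [53.7 56.  58.4]
top yel 289 [42.8 48.4 53.2]
top red tip [  8.4 140.  102.3] all [ 11.9 158.3 108.6] [ 87.4 115.8]
```

Request:
jog_arm(
  offset=[
    [0.06, 0.01, 0.11],
    [0.12, 0.015, 0.22],
    [0.18, 0.02, 0.33],
    [0.25, 0.03, 0.43],
    [0.31, 0.04, 0.54],
    [0.37, 0.045, 0.65],
    [0.43, 0.05, 0.76],
    [0.5, 0.06, 0.87],
    [0.56, 0.07, 0.97],
    [0.56, 0.07, 0.97],
    [0.56, 0.07, 0.97],
  ],
  turn=[
    [0, 0, 0],
    [0, 0, 0],
    [0, 0, 0],
    [0, 0, 0],
    [0, 0, 0],
    [0, 0, 0],
    [0, 0, 0],
    [0, 0, 0],
    [0, 0, 0],
    [0, 0, 0],
    [0, 0, 0],
  ],
)

```text
time: 9.9
tool_pos: [626.6, -19.1, 203.8]
eef_rot: [-0.137, 2.365, 0.056]
force: [-1.1, -1.0, -0.4]
finger_gap: 0.3
finger_force: 0.5
```

```bash
python3 meas.py
python3 - <<'E'
from h import *
p=np.load('top2.npz')['p'];q=np.load('scene2.npz')['p']
o=np.hstack([cv2.resize(p[180:260,240:320],(400,400)),cv2.resize(q[200:280,260:340],(400,400))]);save('mid',o)
E
```

```text
[-1.1 -1.  -0.4] [626.6 -19.1 203.8]
scene blk 916 [ 97.8  99.4 101. ]
scene yel 170 [89.6 93.7 98.7]
scene red tip [  7.6 143.8 101.7] all [ 17.1 162.5 111.1] [ 91.6 114. ]
top blk 762 [ 99.3 101.4 103.6]
top yel 364 [87.4 93.1 98.2]
top red tip [  9.6 139.8 101.3] all [ 11.8 158.2 110. ] [ 87.3 116.4]
```

View pics/mid.png

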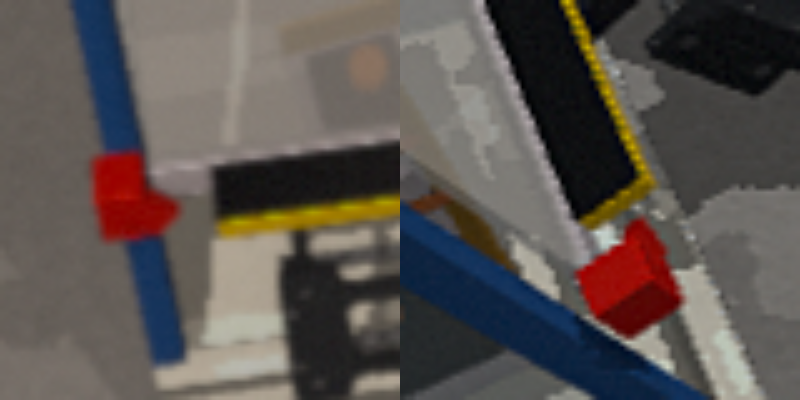

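The strip's top (px (215–400, 195)) is about level with the arrow tip (178,208). Cap_line is measured 98 against the tip's 101, which is within tolerance. Now backing out, down and away.

Request:
jog_arm(
  offset=[
    [-0.15, -0.02, -0.27],
    [-0.31, -0.04, -0.54],
    [-0.6, -0.05, -0.7],
    [-0.95, -0.1, -0.8],
    [-1.35, -0.15, -0.75],
    [-1.75, -0.15, -0.65],
    [-2.2, -0.2, -0.5],
    [-2.6, -0.2, -0.3],
    [-3.0, -0.25, 0],
    [-3.0, -0.25, 0],
  ],
  turn=[
    [0, 0, 0],
    [0, 0, 0],
    [0, 0.2, 0],
    [-0.05, 0.5, 0],
    [-0.1, 0.9, 0],
    [-0.15, 1.3, 0],
    [-0.2, 1.7, 0],
    [-0.25, 2.0, 0],
    [-0.3, 2.35, 0],
    [-0.3, 2.35, 0],
  ],
)

```text
time: 10.83
tool_pos: [504.0, -29.2, 205.0]
eef_rot: [-0.153, 2.615, 0.037]
force: [1.7, 0.2, -0.6]
finger_gap: 0.9
finger_force: 0.0
```

```bash
export OMP_NUM_THREADS=1; timeout 200 python3 - <<'E'
from path import *
for n in('scene','top'):
    z=np.load(n+'.npz');p,d=z['p'],z['d'];h=cv2.cvtColor(p,cv2.COLOR_RGB2HSV).astype(int);c=calibration(n)
    v,u=np.nonzero((h[...,0]>50)&(h[...,0]<80)&(h[...,1]>130)&(h[...,2]>70)&(d>0));W=world(c,np.c_[u,v],d[v,u])
    W=W[(abs(W[:,0]-437)<60)&(abs(W[:,1]+323)<60)];print(n,len(W),W.mean(0).round(),W.min(0).round(),W.max(0).round())
st=monitor.state();q0=st['qpos'];print(st['time'],q0.round(2),st['tool_pos'].round())
qs=np.array([.02,.47,.26,2.15,.52,.5,-.73]);zt=fwd(qs)[1].as_matrix()[:,2];g=np.array([0,-.1,-.995])
a=np.cross(zt,g);A=R.from_rotvec(a/np.linalg.norm(a)*np.arccos(zt@g))*fwd(qs)[1]
q1,e=ik(np.array([437,-322,190.]),A,qs);print(e,q1.round(2));np.save('q1.npy',q1);q2,e=ik(np.array([437,-322,68.]),A,q1);print(e,q2.round(2))
n=int(np.ceil(np.abs(q1-q0).max()/.11));print(n)
Q=[q0+(q1-q0)*s for s in np.linspace(0,1,n+1)]
for q in Q[::4]: x,B=fwd(q);print(x.round(),B.as_matrix()[:,2].round(2))
rows(Q[1:13],st['tool_pos'],R.from_rotvec(st['eef_rot']))
E
```

```text
scene 91 [ 434. -323.   70.] [ 416. -343.   60.] [ 451. -303.   74.]
top 181 [ 436. -326.   70.] [ 418. -347.   58.] [ 456. -308.   76.]
10.8333 [ 0.2   0.55 -0.29  2.44  2.85  0.37 -1.17] [504. -29. 205.]
1.9218548437860604e-05 [ 0.54  0.63 -0.06  1.93  0.24  0.55 -0.24]
3.180158700899992e-06 [ 0.49  0.84  0.01  2.    0.31  0.26 -0.32]
24
[504. -29. 205.] [ 0.5   0.06 -0.87]
[ 530. -130.  210.] [ 0.49 -0.16 -0.85]
[ 520. -222.  211.] [ 0.39 -0.34 -0.86]
[ 487. -289.  208.] [ 0.23 -0.42 -0.88]
[ 450. -324.  200.] [ 0.08 -0.39 -0.92]
[ 428. -330.  192.] [-0.02 -0.27 -0.96]
[ 437. -322.  190.] [ 0.   -0.1  -0.99]
"offset": [[0.26, -0.63, 0.03], [0.45, -1.26, 0.06], [0.58, -1.9, 0.09], [0.65, -2.53, 0.11], [0.67, -3.14, 0.13], [0.63, -3.74, 0.15], [0.54, -4.3, 0.15], [0.41, -4.83, 0.15], [0.24, -5.32, 0.14], [0.04, -5.76, 0.12], [-0.18, -6.16, 0.1], [-0.42, -6.5, 0.07]] 
"turn": [[-0.06, -0.08, -0.95], [-0.11, -0.14, -1.9], [-0.16, -0.19, -2.84], [-0.2, -0.22, -3.79], [-0.23, -0.23, -4.73], [-0.25, -0.23, -5.67], [-0.24, -0.2, -6.6], [-0.23, -0.16, -7.53], [-0.19, -0.09, -8.46], [-0.12, -0.01, -9.37], [-0.04, 0.08, -10.28], [0.08, 0.2, -11.18]]
```

Request:
jog_arm(
  offset=[
    [0.25, -0.65, 0.05],
    [0.45, -1.25, 0.05],
    [0.55, -1.9, 0.1],
    [0.65, -2.55, 0.1],
    [0.65, -3.15, 0.15],
    [0.6, -3.75, 0.15],
    [0.55, -4.3, 0.15],
    [0.4, -4.85, 0.15],
    [0.25, -5.3, 0.15],
    [0.05, -5.75, 0.1],
    [-0.2, -6.15, 0.1],
    [-0.4, -6.5, 0.05],
  ],
  turn=[
    [-0.05, -0.1, -0.95],
    [-0.1, -0.15, -1.9],
    [-0.15, -0.2, -2.85],
    [-0.2, -0.2, -3.8],
    [-0.25, -0.25, -4.75],
    [-0.25, -0.25, -5.65],
    [-0.25, -0.2, -6.6],
    [-0.25, -0.15, -7.55],
    [-0.2, -0.1, -8.45],
    [-0.1, 0, -9.35],
    [-0.05, 0.1, -10.3],
    [0.1, 0.2, -11.2],
  ],
)

```text
time: 11.83
tool_pos: [489.6, -289.6, 204.8]
eef_rot: [1.36, 2.32, -0.349]
force: [-0.3, -1.0, -2.0]
finger_gap: 0.3
finger_force: 0.0
```

```bash
export OMP_NUM_THREADS=1; timeout 200 python3 - <<'E'
from path import *
st=monitor.state();q0=st['qpos'];print(st['time'],q0.round(2),st['tool_pos'].round())
q1=np.load('q1.npy');n=int(np.ceil(np.abs(q1-q0).max()/.11));print(n)
Q=[q0+(q1-q0)*s for s in np.linspace(0,1,13)]
for q in Q[::4]: x,B=fwd(q);print(x.round(),B.as_matrix()[:,2].round(2))
rows(Q[1:13],st['tool_pos'],R.from_rotvec(st['eef_rot']))
E
```

```text
11.8333 [-0.05  0.66  0.5   2.2   2.09  0.05 -1.27] [ 490. -290.  205.]
17
[ 490. -290.  205.] [ 0.23 -0.42 -0.88]
[ 492. -358.  214.] [ 0.2  -0.49 -0.85]
[ 452. -377.  201.] [ 0.05 -0.41 -0.91]
[ 437. -322.  190.] [ 0.   -0.1  -0.99]
"offset": [[0.18, -0.46, 0.09], [0.25, -0.91, 0.16], [0.2, -1.34, 0.21], [0.07, -1.7, 0.22], [-0.14, -1.99, 0.19], [-0.39, -2.18, 0.13], [-0.67, -2.25, 0.03], [-0.93, -2.19, -0.09], [-1.16, -2.01, -0.21], [-1.31, -1.71, -0.31], [-1.37, -1.3, -0.38], [-1.31, -0.81, -0.37]] 
"turn": [[-0.04, -0.46, -0.74], [-0.07, -0.83, -1.52], [-0.05, -1.1, -2.35], [0.01, -1.28, -3.21], [0.15, -1.38, -4.09], [0.37, -1.39, -4.98], [0.7, -1.34, -5.85], [1.13, -1.22, -6.71], [1.69, -1.07, -7.53], [2.37, -0.89, -8.29], [3.18, -0.7, -8.99], [4.12, -0.52, -9.6]]
```

Request:
jog_arm(
  offset=[
    [0.2, -0.45, 0.1],
    [0.25, -0.9, 0.15],
    [0.2, -1.35, 0.2],
    [0.05, -1.7, 0.2],
    [-0.15, -2.0, 0.2],
    [-0.4, -2.2, 0.15],
    [-0.65, -2.25, 0.05],
    [-0.95, -2.2, -0.1],
    [-1.15, -2.0, -0.2],
    [-1.3, -1.7, -0.3],
    [-1.35, -1.3, -0.4],
    [-1.3, -0.8, -0.35],
  ],
  turn=[
    [-0.05, -0.45, -0.75],
    [-0.05, -0.85, -1.5],
    [-0.05, -1.1, -2.35],
    [0, -1.3, -3.2],
    [0.15, -1.4, -4.1],
    [0.35, -1.4, -5.0],
    [0.7, -1.35, -5.85],
    [1.15, -1.2, -6.7],
    [1.7, -1.05, -7.55],
    [2.35, -0.9, -8.3],
    [3.2, -0.7, -9.0],
    [4.1, -0.5, -9.6],
  ],
)

```text
time: 12.83
tool_pos: [436.9, -319.7, 190.1]
eef_rot: [2.593, 1.556, -0.114]
force: [-1.0, -0.1, -0.8]
finger_gap: 0.5
finger_force: 0.0
```

```bash
export OMP_NUM_THREADS=1; timeout 200 python3 - <<'E'
from path import *
st=monitor.state();print(st['time'],st['qpos'].round(2),st['tool_pos'].round(1),R.from_rotvec(st['eef_rot']).as_matrix().round(2))
print(((np.array([436,-325,90])-st['tool_pos'])/40).round(2),turn(fwd(np.load('q1.npy'))[1]).round(2))
E
python3 meas.py | grep -v yel
```

```text
12.8333 [ 0.6   0.63 -0.2   1.94  0.46  0.58 -0.45] [ 436.9 -319.7  190.1] [[ 0.47  0.88 -0.01]
 [ 0.87 -0.47 -0.14]
 [-0.12  0.06 -0.99]]
[-0.02 -0.13 -2.5 ] [ 0.36 -0.09 -0.31]
[-1.  -0.1 -0.8] [ 436.9 -319.7  190.1]
scene blk 910 [ 97.9  99.4 101.1]
scene red tip [ 10.3 143.4 103.3] all [ 17.7 162.2 111. ] [ 94.6 113.8]
top blk 755 [ 99.3 101.5 103.5]
top red tip [ 10.2 139.9 101.3] all [ 11.7 158.1 109.9] [ 87.5 116.4]
```

Request:
jog_arm(
  offset=[
    [0, -0.1, -0.8],
    [0, -0.1, -1.6],
    [0, -0.12, -2.3],
    [0, -0.12, -2.6],
    [0, -0.12, -2.8],
    [0, -0.12, -2.9],
    [0, -0.12, -2.9],
  ],
  turn=[
    [0, 0, 0],
    [0, 0, 0],
    [0, 0, 0],
    [0, 0, 0],
    [0, 0, 0],
    [0, 0, 0],
    [0, 0, 0],
  ],
)

```text
time: 13.52
tool_pos: [437.2, -325.5, 74.1]
eef_rot: [2.583, 1.56, -0.119]
force: [-0.0, -0.1, 0.6]
finger_gap: 0.5
finger_force: 0.3
```

Request:
jog_arm(
  offset=[
    [0, 0, -0.05],
    [0, 0, -0.1],
    [0, 0, -0.1],
  ],
  turn=[
    [0, 0, 0],
    [0, 0, 0],
    [0, 0, 0],
  ],
)

```text
time: 13.77
tool_pos: [438.0, -326.1, 71.2]
eef_rot: [2.584, 1.557, -0.115]
force: [-0.7, 1.1, 2.6]
finger_gap: 0.3
finger_force: 1.4
```

Request:
jog_arm(
  offset=[
    [0, 0, -0.05],
    [0, 0, -0.1],
    [0, 0, -0.1],
  ],
  turn=[
    [0, 0, 0],
    [0, 0, 0],
    [0, 0, 0],
  ],
)

```text
time: 14.02
tool_pos: [437.9, -326.2, 67.4]
eef_rot: [2.584, 1.556, -0.116]
force: [-1.6, 2.5, 11.6]
finger_gap: 0.5
finger_force: 5.7
```

Request:
jog_arm(
  offset=[
    [0, 0, -0.04],
    [0, 0, -0.06],
    [0, 0, -0.06],
  ],
  turn=[
    [0, 0, 0],
    [0, 0, 0],
    [0, 0, 0],
  ],
)

```text
time: 14.27
tool_pos: [438.0, -326.1, 66.8]
eef_rot: [2.583, 1.556, -0.115]
force: [-5.2, 6.8, 29.2]
finger_gap: 0.4
finger_force: 14.5
```

Fully down: the force climbed well past 5 N at a hard stop. Releasing and checking.

Request:
jog_arm(
  offset=[
    [0, 0, 0.4],
    [0, 0, 1.0],
    [0, 0, 1.8],
    [0, 0, 2.5],
    [0, 0, 2.5],
    [0, 0, 2.5],
  ],
  turn=[
    [0, 0, 0],
    [0, 0, 0],
    [0, 0, 0],
    [0, 0, 0],
    [0, 0, 0],
    [0, 0, 0],
  ],
)

```text
time: 14.77
tool_pos: [438.6, -326.9, 165.5]
eef_rot: [2.583, 1.554, -0.113]
force: [-0.7, 0.2, -0.5]
finger_gap: 0.4
finger_force: 0.0
```

```bash
python3 meas.py | grep -v yel
python3 - <<'E'
from h import *
save('end',np.load('top2.npz')['p'])
E
```

```text
[-0.7  0.2 -0.5] [ 438.6 -326.9  165.5]
scene blk 917 [ 97.9  99.5 101.1]
scene red tip [  9.7 144.8 103.4] all [ 17.4 162.8 111.1] [ 94.  113.9]
top blk 766 [ 99.1 101.5 103.5]
top red tip [ 10.9 139.9 100.5] all [ 11.7 158.  109.1] [ 88.1 116.5]
```

View pics/end.png

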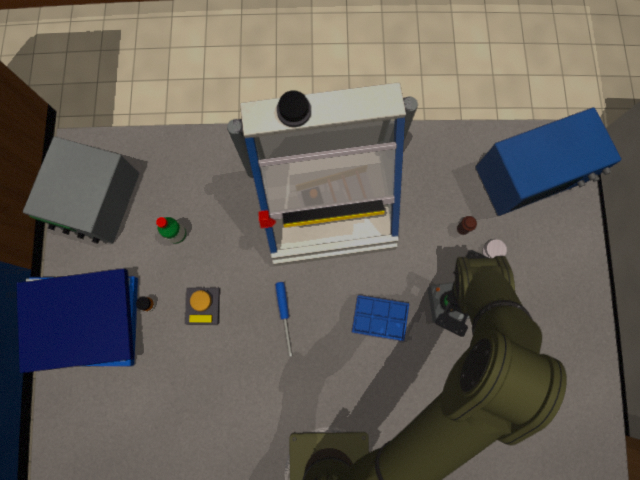

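The sash stands level with the arrow at (266,219), and everything else is where it was. The arm is clear above the button.

```bash
python3 -c "
from workcell import finish_job
print(finish_job())"
```

```text
the job is handed in; nothing more can be done
None
```

I pushed the sash up to the red arrow (strip measured about 3 mm below the tip, limit 10 mm), pressed the fan button to its stop, let go and handed the job in; I saw nothing else moved, but no verdict came back.

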